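# Lock the height stop with its jam nut

## Task

The bench has two height stops, one with a yellow and one with a blue bar-handled jam nut. The height of the yellow one has just been set: turn its yellow nut clockwise (seen from above) until it is fully down against its post, so that the setting is locked, then let go. Leave the blue nut, the petri dish, the green-labelled bottle and the timer as they are.

Things in the scene. Friction and masses are not known exactly. Their poses are not given: they have to be found in the camera images.
- nut_yellow_grip (a point): Grip point of the yellow nut, on its axis, 12 mm below its bar's top. Upright yellow bar 64 mm long (along this point's y), 20 mm wide (x), 34 mm tall (22 below this point to 12 above), on a steel flange 44 mm across, 8 mm thick below the bar. z up. A fixed steel rod 12 mm thick ends 5 to 11 mm above the bar. Nut fully down: this point is 100 mm above the table.
- nut_yellow (a joint): Angle of the yellow nut, rad: 0 = fully down on the post (hard stop; the red mark on the flange then meets the one on the post's collar, the bar lies along the stop's y), growing as it is unscrewed counter-clockwise from above. Starts at 0.9 to 1.3, limit 1.5. Turned clockwise it sinks 4 mm per rad; friction (about 0.08 N m) keeps it where it is left.
- stop_yellow: The fixed yellow-nut stop: grey base plate 90 x 90 mm, 10 mm thick, bolted to the table, with a round aluminium post whose collar is 60 mm across and whose top is 70 mm above the table; nut and steel rod stand on top, 123 mm in all. Origin at the centre of the base plate's underside, z up.
- nut_blue_grip (a point): Grip point of the blue nut, on its axis, 12 mm below its bar's top. Upright blue bar 64 mm long (along this point's y), 20 mm wide (x), 34 mm tall (22 below this point to 12 above), on a steel flange 44 mm across, 8 mm thick below the bar. z up. To be left alone; its stop is otherwise the same as the yellow one.
- nut_blue_bar_end (a point): Point inside one end of the blue nut's bar, 30 mm from its axis; the blue nut must not be turned.
- petri_dish: Petri dish, 62 mm across, 13 mm high, standing loose; origin at the centre of its underside. Leave it.
- buffer_bottle: White dropper bottle with a green label, 29 mm across, 71 mm high, standing loose; origin at the centre of its underside. Leave it.
- timer: Small white bench timer, 62 x 62 x 15 mm, lying loose; origin at the centre of its underside. Leave it.
Mind the look-alikes: they are no part of the job. Leave any brown look-alike of the stop_yellow alone.

How it is judged:
At the end, for the whole second after the job is handed in: The yellow nut is within 0.17 rad (10 degrees) of fully down and at rest (value of joint nut_yellow below 0.17 rad and velocity of joint nut_yellow between -0.05 and 0.05 rad/s); the robot touches nothing.
It fails at once if the blue nut is turned (its bar's end moves by more than 8 mm) (distance of nut_blue_bar_end from where it was at the start of the episode above 0.008 m).
It fails at once if the petri dish, the bottle or the timer is moved by more than 20 mm (distance of any of petri_dish, buffer_bottle, timer from where it was at the start of the episode above 0.02 m).
It also fails if it takes over 29 s, if anything falls off the work surface, if the arm or the gripper's body presses on something with over 40 N, if the wrist force passes 120 N, or if a joint passes its speed limit or range.

## Robot

A 6-joint arm with a two-finger parallel gripper is mounted at the origin on a cart in front of the work surface, level with it; the furniture and walls round the work are solid. World frame = base frame: x ahead of the robot, y to its left, z up, the work surface at z = 0. Lengths are in m, angles in rad, forces in N, time in s.
With the tool pointing down it reaches from about 0.3 to 0.875 m from the base axis. Payload 6.4 kg.
Tool frame: the origin (TCP) lies at the very end of the fingers, on their centre line; the grasp point (between the pads) lies ctrl.grip_point_offset behind it (ctrl.grip_point_offset is the distance from the TCP to the grasp point, in m); z points along the fingers, x is the direction in which the jaws open and shut, and the axes are right-handed (so a half turn about z gives the same grasp; the last joint's range is limited). The gripper opens to 85 mm and grips with 20 to 120 N. Pads are 22 mm wide; open, the fingers measure 114 mm over their backs; the gripper's body (76 mm by 85 mm) begins 54 mm behind the grasp point. The pads swing forward as they close: fully open they stand 13 mm farther back than shut.
Start: joints at [0.924, 0.181, 1.607, -0, 1.354, -0.206], TCP at [0.245, 0.52, 0.231] pointing down, gripper open.
Joint ranges: [-2.99, 2.99], [-0.89, 2.07], [0.3, 2.58], [-1.14, 4.28], [0, 2.63], [-3.12, 3.12]. Speed limits (rad/s): [2.57, 2.57, 3.01, 3.14, 3.14, 3.14].

## Interface

Orientations are given as a unit quaternion [w, x, y, z].
In Python, from bench import get_obs, viewer, workorder, ctrl gives the robot as it stands. The module is installed in compiled form; this text tells all that it offers.
- The arm moves only by the tool move_arm, never from a script. Its argument "increments" is a list of rows, each an object of numbers: "tx", "ty", "tz": the shift along the tool's x, y, z in m; "turn": the turn about the tool's z in degrees. A call has 1 to 20 rows; each row is the pose to reach, as a shift and turn from the pose commanded when the call began, along the tool's axes at that moment; what a row does not reach only later rows make up. A row lasts 1/12 s, in which the tool goes at most 41.7 mm and 7.16 degrees, less where a joint would pass 70% of its speed; a pose out of reach is approached as far as the arm can. A call with a gripper value outside its range is refused whole. "gripper" is the opening, from 0 (shut) to 1 (fully open), set as the call begins (left out, the last holds). The fingers move at their own pace and stop on an object; the grip force is fixed at half the most. Time passes only in rows, so rows that repeat a pose let the fingers close. It gives the time, the measured TCP pose, the force and the opening at its end, in the units of the state.
- get_obs(): the state, without advancing time (a new reading comes with each control period).
- viewer.camera(name): name is "scene" or "top" or "wrist"; returns (picture, depth): 480x640x3 uint8, red, green, blue; 480x640 float32, m along the optical axis (not along the pixel's ray), 0 where there is no reading.
- viewer.get_calibration(name): a dict with "intrinsics" (3x3 intrinsics, pixels), "origin" and "attitude" of the camera in the world. Camera axes: x right, y up, looking along -z (the intrinsics and any distortion apply to the point x, -y, -z); pixel columns grow to the right and rows downward; lengths in m; the calibration is good to about 2 mm. The wrist camera is an equidistant fisheye: a pixel r from the principal point sees the ray r / f radians off the axis. A picture is of the moment at which its call begins: read the wrist's pose just before it. get_calibration takes no time and is no camera call; for the wrist camera it gives the pose at the moment of the call.
- workorder.hand_in(): hands the job in, once; it reports no verdict.
The state is a dict: "time_s": time; "q": joint angles; "dq": joint speeds; "joint_efforts": joint torques, N m; "eef_pos": TCP position; "eef_rot": TCP orientation; "wrist_force": force on the tool from outside, world axes, zero at the start; "torque": the same for the moment, N m; "opening": opening from 0.0 (shut) to 1.0 (fully open).
Only numpy, scipy, OpenCV 4.12 (cv2) and the standard library are available. Lean on these libraries where they do the work, as an engineer would, in place of code of your own. Each camera call takes 0.05 s, during which the arm holds its last target.

## Working session

There is one attempt and no reset: what is moved stays moved. The work goes in short steps, Python scripts to look and compute and a tool call to move; the robot and the scene stay as the last step left them, time stands still between calls to the robot, and variables do not carry over. Pictures are saved under pics/ and viewed, and the job is handed in when it is done.

Besides the shell and the picture viewer there is one more tool, called in YAML: its name, and indented under it one key for each argument. move_arm: Moves the arm, as the interface text tells. Its arguments: {"type":"object","properties":{"increments":{"type":"array"},"gripper":{"type":"number"}},"required":["increments"]}

```bash
mkdir -p pics; python3 - <<'E'
from bench import get_obs, viewer, ctrl
import cv2,numpy as np
print(get_obs(), ctrl.grip_point_offset)
for n in ["scene","top"]:
    p,d=viewer.camera(n); cv2.imwrite(f"pics/{n}0.png",p[:,:,::-1]); np.savez(f"{n}0.npz",p=p,d=d)
    print(n,viewer.get_calibration(n))
E
```

```text
{'time_s': 0.0, 'q': array([ 9.23676308e-01,  1.81560980e-01,  1.60798780e+00,  5.68050041e-06,
        1.35380474e+00, -2.06338530e-01]), 'dq': array([-2.48287665e-04,  1.24467670e-03,  2.52757171e-05, -6.36936682e-04,
       -6.13203068e-04, -3.67931294e-04]), 'joint_efforts': array([-2.32812185e-03, -4.44883025e+01, -3.51327574e+01, -5.46536867e-04,
        9.14960779e-03,  6.27321768e-06]), 'eef_pos': array([0.24498845, 0.51959507, 0.23038271]), 'eef_rot': array([ 3.06459662e-04,  8.44584629e-01,  5.35421356e-01, -8.25378788e-04]), 'wrist_force': array([ 0.31149493, -0.28959993,  0.97166518]), 'torque': array([0.02461885, 0.02657826, 0.04083515]), 'opening': 1.0001053489686655} 0.0187
scene {'intrinsics': array([[614.06288636,   0.        , 316.17446626],
       [  0.        , 614.06288636, 235.21503557],
       [  0.        ,   0.        ,   1.        ]]), 'origin': array([-0.25864075, -1.03866585,  0.69394458]), 'attitude': array([ 0.79163832,  0.48881921, -0.18349929, -0.31732092])}
top {'intrinsics': array([[490.94977459,   0.        , 320.16570928],
       [  0.        , 490.94977459, 240.05988927],
       [  0.        ,   0.        ,   1.        ]]), 'origin': array([ 0.45633125, -0.11574746,  0.99778236]), 'attitude': array([ 0.71139811,  0.03611799, -0.0472576 , -0.70026776])}
```

View pics/scene0.png

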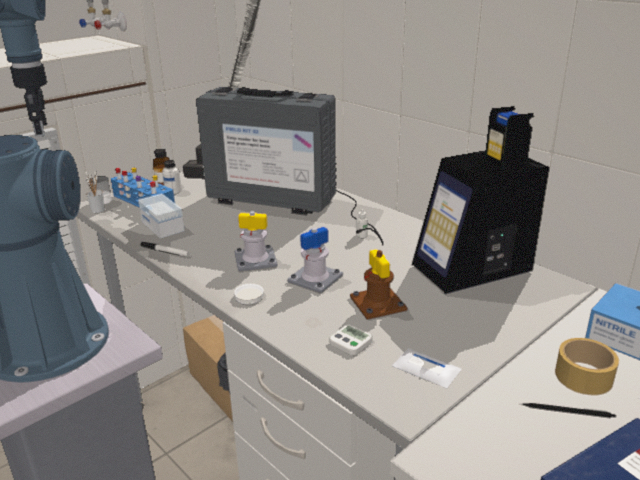

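View pics/top0.png

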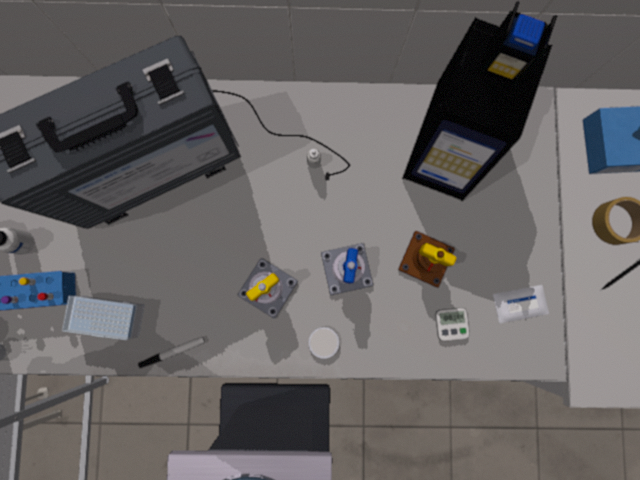

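The yellow-barred candidates in the top picture are the nut on the grey base at (263,287) and the nut on the brown base at (437,255). The grey-based one fits stop_yellow, since the other is the brown look-alike. I'll confirm in a crop and measure.

```bash
cat > h.py <<'E'
import numpy as np,cv2
from scipy.spatial.transform import Rotation as R
from bench import viewer
def ray(n,uv,c=None):
    c=c or viewer.get_calibration(n);K=c["intrinsics"];w,x,y,z=c["attitude"]
    uv=np.atleast_2d(uv).astype(float)
    d=np.c_[(uv[:,0]-K[0,2])/K[0,0],-(uv[:,1]-K[1,2])/K[1,1],-np.ones(len(uv))]
    return c["origin"],R.from_quat([x,y,z,w]).apply(d)
def onplane(n,uv,z):
    o,d=ray(n,uv); return o+d*((z-o[2])/d[:,2])[:,None]
def ondepth(n,uv,dep):
    o,d=ray(n,uv); return o+d*np.asarray(dep)[:,None]
E
python3 - <<'E'
from h import *
for n,(x0,y0,x1,y1) in {"top":(225,245,310,330),"scene":(220,195,290,280)}.items():
    f=np.load(f"{n}0.npz");p,d=f["p"],f["d"]
    cv2.imwrite(f"pics/{n}crop.png",cv2.resize(p[y0:y1,x0:x1,::-1],None,fx=6.5,fy=6.5,interpolation=cv2.INTER_CUBIC))
    hsv=cv2.cvtColor(p,cv2.COLOR_RGB2HSV)
    m=cv2.inRange(hsv,(20,120,90),(35,255,255)); mm=np.zeros_like(m); mm[y0:y1,x0:x1]=m[y0:y1,x0:x1]
    vs,us=np.nonzero(mm); P=ondepth(n,np.c_[us,vs],d[vs,us])
    top=P[:,2]>np.percentile(P[:,2],95)-0.008
    print(n,len(us),np.percentile(P[:,2],[5,50,95]),"top mean",P[top].mean(0))
    if n=="top":
        uv=np.c_[us,vs][top]; W=onplane(n,uv,0.116)[:,:2]
        r=cv2.minAreaRect((W*1000).astype(np.float32)); print(r,cv2.boxPoints(r))
        c=W.mean(0);u,s,vt=np.linalg.svd(W-c); print("axis",c,np.degrees(np.arctan2(vt[0,1],vt[0,0])))
    # grey plate by depth
    vv,uu=np.mgrid[y0:y1,x0:x1];uu=uu.ravel();vv=vv.ravel();Q=ondepth(n,np.c_[uu,vv],d[vv,uu])
    k=(Q[:,2]>0.006)&(Q[:,2]<0.02)
    r=cv2.minAreaRect((Q[k,:2]*1000).astype(np.float32)); print("plate",k.sum(),r)
    k=(Q[:,2]>0.108); print("all top",k.sum(),Q[k].mean(0),Q[k].max(0))
    # rod
    k=(Q[:,2]>0.119);print("rod",k.sum(),Q[k].mean(0) if k.any() else 0)
E
```

```text
top 377 [0.08639293 0.11428554 0.1170827 ] top mean [ 0.47516478 -0.02708946  0.11688175]
((475.3987731933594, -26.612964630126953), (22.258460998535156, 62.85390090942383), 33.711692810058594) [[448.6986     -6.647624 ]
 [483.58344   -58.932068 ]
 [502.09894   -46.578304 ]
 [467.2141      5.7061386]]
axis [ 0.47514682 -0.02696825] 127.6723165908384
plate 1026 ((475.2392883300781, -26.577919006347656), (89.78247833251953, 89.70796966552734), 59.145164489746094)
all top 428 [ 0.47371376 -0.03330077  0.18080112] [0.50041223 0.00241828 0.99778236]
rod 57 [ 0.46496799 -0.07666111  0.61321987]
scene 441 [0.08478289 0.10296615 0.11693692] top mean [ 0.47084069 -0.03170162  0.11416186]
plate 822 ((565.702880859375, 52.947845458984375), (472.38568115234375, 174.347412109375), 60.848331451416016)
all top 200 [ 0.40903887 -0.11713618  0.16372164] [ 0.49655442 -0.00350837  0.69394458]
rod 29 [ 0.04441977 -0.62029101  0.45694347]
```

View pics/topcrop.png

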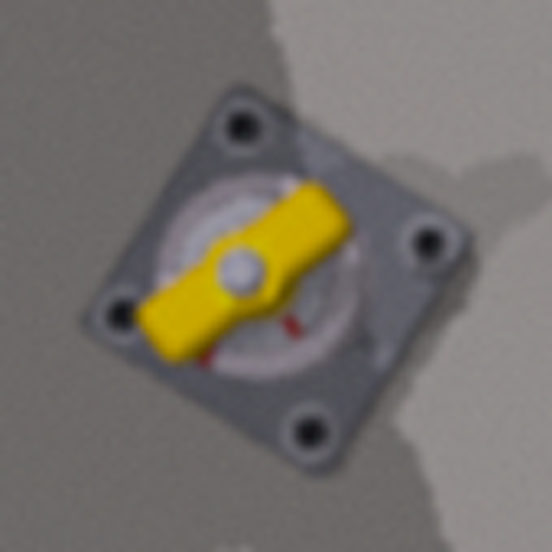

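View pics/scenecrop.png

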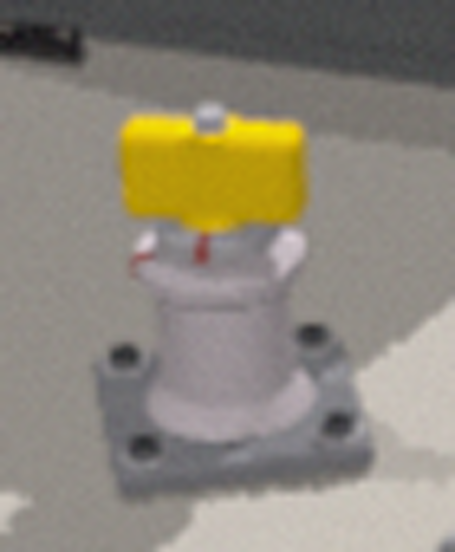

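The crop shows the grey base, with the yellow bar on it and the red flange mark about 65° counter-clockwise of the collar mark. The measurements agree with the description:

| Quantity | Measured | Check |
|---|---|---|
| Plate | 89.8 x 89.7 mm | expected 90 x 90 mm |
| Plate centre | (0.4752, -0.0266) | bar centre within 0.3 mm |
| Bar top | 0.1168 m | expected for 1.13 rad |
| Bar direction | 123.7° | about 65° from closed at 59.1° |

Next I move to hover above it.

move_arm:
  increments:
    - {"tx": -0.1,"ty": 0.11,"tz": 0,"turn": 8}
    - {"tx": -0.2,"ty": 0.22,"tz": 0,"turn": 16}
    - {"tx": -0.2,"ty": 0.22,"tz": 0,"turn": 16}
    - {"tx": -0.2,"ty": 0.22,"tz": 0,"turn": 16}
    - {"tx": -0.3,"ty": 0.33,"tz": 0,"turn": 24}
    - {"tx": -0.396,"ty": 0.441,"tz": 0,"turn": 31}
    - {"tx": -0.396,"ty": 0.441,"tz": 0,"turn": 31}
    - {"tx": -0.396,"ty": 0.441,"tz": 0,"turn": 31}
    - {"tx": -0.396,"ty": 0.441,"tz": 0,"turn": 31}
    - {"tx": -0.396,"ty": 0.441,"tz": 0,"turn": 31}
    - {"tx": -0.396,"ty": 0.441,"tz": 0,"turn": 31}
    - {"tx": -0.396,"ty": 0.441,"tz": 0,"turn": 31}
    - {"tx": -0.396,"ty": 0.441,"tz": 0,"turn": 31}
    - {"tx": -0.396,"ty": 0.441,"tz": 0.02,"turn": 31}
    - {"tx": -0.396,"ty": 0.441,"tz": 0.02,"turn": 31}
    - {"tx": -0.396,"ty": 0.441,"tz": 0.02,"turn": 31}
    - {"tx": -0.396,"ty": 0.441,"tz": 0.02,"turn": 31}
    - {"tx": -0.396,"ty": 0.441,"tz": 0.02,"turn": 31}
    - {"tx": -0.396,"ty": 0.441,"tz": 0.02,"turn": 31}
    - {"tx": -0.396,"ty": 0.441,"tz": 0.02,"turn": 31}
  gripper: 1

```text
time_s: 1.77
eef_pos: [0.4751, -0.025, 0.2118]
eef_rot: [0.0, 0.957, 0.291, 0.0]
wrist_force: [0.0, 0.7, -0.4]
opening: 0.999
```

```bash
python3 - <<'E'
from h import *
from bench import get_obs
o=get_obs(); c=viewer.get_calibration("wrist"); p,d=viewer.camera("wrist")
print(o["eef_pos"],o["eef_rot"],o["dq"].round(3),c)
cv2.imwrite("pics/wrist1.png",p[:,:,::-1])
hsv=cv2.cvtColor(p,cv2.COLOR_RGB2HSV); m=cv2.inRange(hsv,(20,120,90),(35,255,255))
K=c["intrinsics"];w,x,y,z=c["attitude"];Rm=R.from_quat([x,y,z,w])
cs,_=cv2.findContours(m,0,1)
for k in cs:
    if cv2.contourArea(k)<300: continue
    mm=np.zeros_like(m);cv2.drawContours(mm,[k],-1,255,-1);mm&=m
    vs,us=np.nonzero(mm)
    dx=(us-K[0,2]);dy=(vs-K[1,2]);r=np.hypot(dx,dy)+1e-9;th=r/K[0,0]
    ray=np.c_[np.sin(th)*dx/r,-np.sin(th)*dy/r,-np.cos(th)]
    P=c["origin"]+Rm.apply(ray*(d[vs,us]/np.cos(th))[:,None])
    t=np.abs(P[:,2]-0.1165)<0.004
    print(cv2.boundingRect(k),t.sum(),np.percentile(P[:,2],[5,50,95]))
    if t.sum()>100:
        q=c["origin"]+Rm.apply(ray[t]); D=Rm.apply(ray[t]); W=c["origin"]+D*((0.1165-c["origin"][2])/D[:,2])[:,None]
        print(cv2.minAreaRect((W[:,:2]*1000).astype(np.float32)))
E
```

```text
[ 0.47509913 -0.02495971  0.21176748] [1.44064928e-04 9.56653041e-01 2.91229834e-01 3.48672609e-04] [-0.001  0.002 -0.004 -0.003 -0.002 -0.003] {'intrinsics': array([[371.64829954,   0.        , 320.83336083],
       [  0.        , 371.64829954, 244.58899909],
       [  0.        ,   0.        ,   1.        ]]), 'origin': array([0.43368896, 0.03751396, 0.35455203]), 'attitude': array([ 0.94554618, -0.14402304, -0.04402413,  0.28855098])}
(302, 194, 36, 95) 2168 [0.10329174 0.11658914 0.11797316]
((474.3514099121094, -25.14820098876953), (21.607921600341797, 62.82390594482422), 34.658267974853516)
```

View pics/wrist1.png

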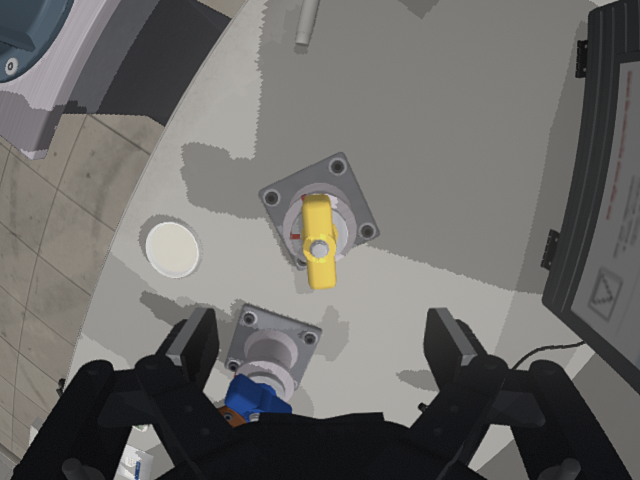

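The wrist view shows the yellow bar at about (320,245). It puts the axis at (0.4744, -0.0251) and the bar at 34.7°, within 1.5 mm and 1° of the top view, and the tool is already within 1 mm of the mean. I'll descend and grip.

move_arm:
  increments:
    - {"tz": 0.03}
    - {"tz": 0.06}
    - {"tz": 0.08}
    - {"tz": 0.1}
    - {"tz": 0.11}
    - {"tz": 0.12}
    - {"tz": 0.123}
    - {"tz": 0.123}
    - {"tz": 0.123}
  gripper: 1

```text
validation failed for argument at $.in...
```

move_arm:
  increments:
    - {"tz": 0}
    - {"tz": 0}
    - {"tz": 0}
    - {"tz": 0}
    - {"tz": 0}
    - {"tz": 0}
    - {"tz": 0}
    - {"tz": 0}
    - {"tz": 0}
    - {"tz": 0}
    - {"tz": 0}
    - {"tz": 0}
  gripper: 0

```text
validation failed for argument at $.in...
```

move_arm:
  increments:
    - {"tx": 0,"ty": 0,"tz": 0.03,"turn": 0}
    - {"tx": 0,"ty": 0,"tz": 0.06,"turn": 0}
    - {"tx": 0,"ty": 0,"tz": 0.08,"turn": 0}
    - {"tx": 0,"ty": 0,"tz": 0.1,"turn": 0}
    - {"tx": 0,"ty": 0,"tz": 0.11,"turn": 0}
    - {"tx": 0,"ty": 0,"tz": 0.12,"turn": 0}
    - {"tx": 0,"ty": 0,"tz": 0.123,"turn": 0}
    - {"tx": 0,"ty": 0,"tz": 0.123,"turn": 0}
    - {"tx": 0,"ty": 0,"tz": 0.123,"turn": 0}
  gripper: 1

```text
time_s: 2.57
eef_pos: [0.4759, -0.0263, 0.0891]
eef_rot: [0.0, 0.957, 0.29, 0.001]
wrist_force: [0.5, 0.0, 0.4]
opening: 1.0
```

move_arm:
  increments:
    - {"tx": 0,"ty": 0,"tz": 0,"turn": 0}
    - {"tx": 0,"ty": 0,"tz": 0,"turn": 0}
    - {"tx": 0,"ty": 0,"tz": 0,"turn": 0}
    - {"tx": 0,"ty": 0,"tz": 0,"turn": 0}
    - {"tx": 0,"ty": 0,"tz": 0,"turn": 0}
    - {"tx": 0,"ty": 0,"tz": 0,"turn": 0}
    - {"tx": 0,"ty": 0,"tz": 0,"turn": 0}
    - {"tx": 0,"ty": 0,"tz": 0,"turn": 0}
    - {"tx": 0,"ty": 0,"tz": 0,"turn": 0}
    - {"tx": 0,"ty": 0,"tz": 0,"turn": 0}
  gripper: 0

```text
time_s: 3.4
eef_pos: [0.4749, -0.0264, 0.0885]
eef_rot: [0.0, 0.957, 0.29, -0.0]
wrist_force: [-3.7, -1.2, 5.3]
opening: 0.221
```

The gripper stopped on the bar (0.221, about 19 mm) with small forces. Now I turn clockwise, sinking 4 mm per rad.

move_arm:
  increments:
    - {"tx": 0,"ty": 0,"tz": 0.0002,"turn": 3}
    - {"tx": 0,"ty": 0,"tz": 0.0004,"turn": 6}
    - {"tx": 0,"ty": 0,"tz": 0.0006,"turn": 9}
    - {"tx": 0,"ty": 0,"tz": 0.0008,"turn": 12}
    - {"tx": 0,"ty": 0,"tz": 0.001,"turn": 15}
    - {"tx": 0,"ty": 0,"tz": 0.0013,"turn": 18}
    - {"tx": 0,"ty": 0,"tz": 0.0015,"turn": 21}
    - {"tx": 0,"ty": 0,"tz": 0.0017,"turn": 24}
    - {"tx": 0,"ty": 0,"tz": 0.0019,"turn": 27}
    - {"tx": 0,"ty": 0,"tz": 0.0021,"turn": 30}
    - {"tx": 0,"ty": 0,"tz": 0.0023,"turn": 33}
    - {"tx": 0,"ty": 0,"tz": 0.0025,"turn": 36}
    - {"tx": 0,"ty": 0,"tz": 0.0027,"turn": 39}
    - {"tx": 0,"ty": 0,"tz": 0.0029,"turn": 42}
    - {"tx": 0,"ty": 0,"tz": 0.0031,"turn": 45}
    - {"tx": 0,"ty": 0,"tz": 0.0034,"turn": 48}
    - {"tx": 0,"ty": 0,"tz": 0.0036,"turn": 51}
    - {"tx": 0,"ty": 0,"tz": 0.0038,"turn": 54}
    - {"tx": 0,"ty": 0,"tz": 0.004,"turn": 57}
    - {"tx": 0,"ty": 0,"tz": 0.004,"turn": 57}

```text
time_s: 5.07
eef_pos: [0.4744, -0.0263, 0.0845]
eef_rot: [0.0, 0.979, -0.203, -0.001]
wrist_force: [-5.5, -0.9, 6.1]
opening: 0.223
```

```bash
python3 -c "
from bench import get_obs
o=get_obs();print(o['torque'],o['wrist_force'],o['eef_rot'])"
```

```text
[-0.24117884  0.81364637  0.0258871 ] [-5.46847204 -0.91309698  6.06071311] [ 2.43614209e-04  9.79214633e-01 -2.02824487e-01 -9.32626205e-04]
```

move_arm:
  increments:
    - {"tx": 0,"ty": 0,"tz": 0.0001,"turn": 1.5}
    - {"tx": 0,"ty": 0,"tz": 0.0002,"turn": 3}
    - {"tx": 0,"ty": 0,"tz": 0.0003,"turn": 4.5}
    - {"tx": 0,"ty": 0,"tz": 0.0004,"turn": 6}
    - {"tx": 0,"ty": 0,"tz": 0.0005,"turn": 7.5}
    - {"tx": 0,"ty": 0,"tz": 0.0005,"turn": 9}
    - {"tx": 0,"ty": 0,"tz": 0.0005,"turn": 9}
    - {"tx": 0,"ty": 0,"tz": 0.0005,"turn": 9}

```text
time_s: 5.73
eef_pos: [0.4744, -0.0263, 0.0839]
eef_rot: [0.0, 0.961, -0.277, -0.001]
wrist_force: [-6.4, 0.1, 6.6]
opening: 0.222
```

```bash
python3 -c "
from bench import get_obs
o=get_obs();print(o['torque'],o['wrist_force'],o['eef_rot'])"
```

```text
[-0.16306225  0.86279837  0.38736667] [-6.35706487  0.13403987  6.61823268] [ 4.50939182e-04  9.60799549e-01 -2.77242216e-01 -8.82010318e-04]
```

The torque about vertical jumped from 0.03 to 0.39 N m at -32.2°, which suggests the hard stop. A small further push will confirm.

move_arm:
  increments:
    - {"tx": 0,"ty": 0,"tz": 0,"turn": 1}
    - {"tx": 0,"ty": 0,"tz": 0,"turn": 2}
    - {"tx": 0,"ty": 0,"tz": 0,"turn": 3}
    - {"tx": 0,"ty": 0,"tz": 0,"turn": 3}

```text
time_s: 6.07
eef_pos: [0.4743, -0.0263, 0.0839]
eef_rot: [0.001, 0.954, -0.301, -0.001]
wrist_force: [-5.8, -0.8, 5.7]
opening: 0.224
```

```bash
python3 -c "
from bench import get_obs
o=get_obs();print(o['torque'],o['wrist_force'],o['eef_rot'])"
```

```text
[-0.07078135  0.85596005  1.91164372] [-5.78308282 -0.84799839  5.70288567] [ 9.35074331e-04  9.53637359e-01 -3.00955396e-01 -8.73518112e-04]
```

Torque rose to 1.9 N m, so it is on the hard stop. Release and lift.

move_arm:
  increments:
    - {"tx": 0,"ty": 0,"tz": 0,"turn": 0}
    - {"tx": 0,"ty": 0,"tz": 0,"turn": 0}
    - {"tx": 0,"ty": 0,"tz": 0,"turn": 0}
    - {"tx": 0,"ty": 0,"tz": 0,"turn": 0}
    - {"tx": 0,"ty": 0,"tz": 0,"turn": 0}
    - {"tx": 0,"ty": 0,"tz": 0,"turn": 0}
    - {"tx": 0,"ty": 0,"tz": 0,"turn": 0}
    - {"tx": 0,"ty": 0,"tz": 0,"turn": 0}
    - {"tx": 0,"ty": 0,"tz": -0.02,"turn": 0}
    - {"tx": 0,"ty": 0,"tz": -0.04,"turn": 0}
    - {"tx": 0,"ty": 0,"tz": -0.07,"turn": 0}
    - {"tx": 0,"ty": 0,"tz": -0.1,"turn": 0}
    - {"tx": 0,"ty": 0,"tz": -0.13,"turn": 0}
    - {"tx": 0,"ty": 0,"tz": -0.15,"turn": 0}
    - {"tx": 0,"ty": 0,"tz": -0.15,"turn": 0}
    - {"tx": 0,"ty": 0,"tz": -0.15,"turn": 0}
    - {"tx": 0,"ty": 0,"tz": -0.15,"turn": 0}
  gripper: 1

```text
time_s: 7.48
eef_pos: [0.4746, -0.0261, 0.2329]
eef_rot: [0.0, 0.953, -0.303, -0.001]
wrist_force: [-0.2, 0.6, -1.3]
opening: 0.998
```

```bash
python3 - <<'E'
from h import *
from bench import get_obs
print(get_obs()["wrist_force"],get_obs()["dq"].round(3))
c=viewer.get_calibration("wrist"); p,d=viewer.camera("wrist")
cv2.imwrite("pics/wrist2.png",p[:,:,::-1])
hsv=cv2.cvtColor(p,cv2.COLOR_RGB2HSV); m=cv2.inRange(hsv,(20,120,90),(35,255,255))
K=c["intrinsics"];w,x,y,z=c["attitude"];Rm=R.from_quat([x,y,z,w])
cs,_=cv2.findContours(m,0,1)
for k in cs:
    if cv2.contourArea(k)<300: continue
    mm=np.zeros_like(m);cv2.drawContours(mm,[k],-1,255,-1);mm&=m
    vs,us=np.nonzero(mm)
    dx=(us-K[0,2]);dy=(vs-K[1,2]);r=np.hypot(dx,dy)+1e-9;th=r/K[0,0]
    ray=np.c_[np.sin(th)*dx/r,-np.sin(th)*dy/r,-np.cos(th)]
    P=c["origin"]+Rm.apply(ray*(d[vs,us]/np.cos(th))[:,None])
    t=np.abs(P[:,2]-0.112)<0.004
    print(cv2.boundingRect(k),t.sum(),np.percentile(P[:,2],[5,50,95]))
    if t.sum()>100:
        D=Rm.apply(ray[t]); W=c["origin"]+D*((0.112-c["origin"][2])/D[:,2])[:,None]
        print(cv2.minAreaRect((W[:,:2]*1000).astype(np.float32)))
        u,v=us.mean(),vs.mean(); u=int(u);v=int(v)
        cv2.imwrite("pics/wrist2crop.png",cv2.resize(p[max(v-75,0):v+75,u-75:u+75,::-1],None,fx=4,fy=4,interpolation=cv2.INTER_CUBIC))
E
```

```text
[-0.20040886  0.58393594 -1.28571371] [ 0.     0.017  0.014  0.001  0.002 -0.   ]
(305, 189, 33, 86) 1748 [0.09506383 0.11174901 0.11323217]
((476.1415710449219, -25.46409797668457), (62.30068588256836, 21.414657592773438), 55.48929214477539)
```

View pics/wrist2crop.png

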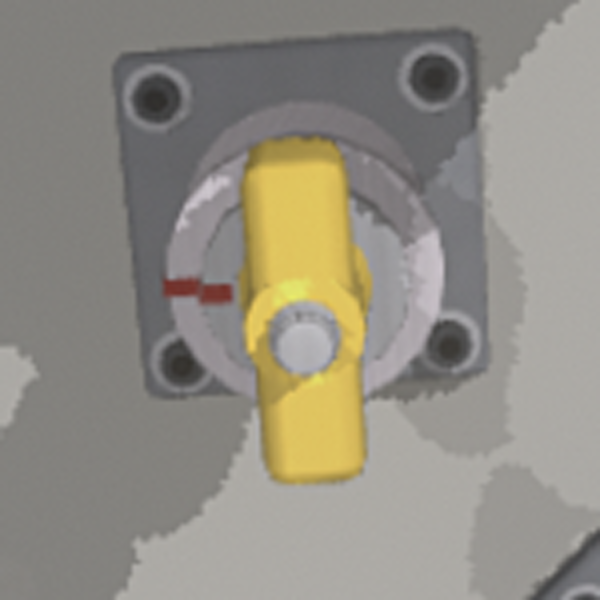

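The crop shows the red flange mark (215,293) meeting the collar mark (180,288), the bar parallel to the plate edges, and the bar top at 0.112 m, all as expected for fully down. One last check of the other objects, then I hand in.

```bash
python3 - <<'E'
from h import *
from bench import get_obs,workorder
p,d=viewer.camera("scene"); cv2.imwrite("pics/scene1.png",p[:,:,::-1])
a=np.load("scene0.npz")["p"].astype(int)
for n,(x0,y0,x1,y1) in dict(dish=(230,280,270,308),timer=(328,322,374,356),bottle=(352,205,374,240),blue=(285,222,345,292),yellow=(232,208,280,272)).items():
    print(n,(np.abs(p.astype(int)-a)[y0:y1,x0:x1].max(2)>60).mean().round(3))
print(get_obs()["dq"].round(3))
E
```

```text
dish 0.001
timer 0.0
bottle 0.0
blue 0.0
yellow 0.118
[-0.     0.004 -0.001 -0.     0.001  0.001]
```

View pics/scene1.png

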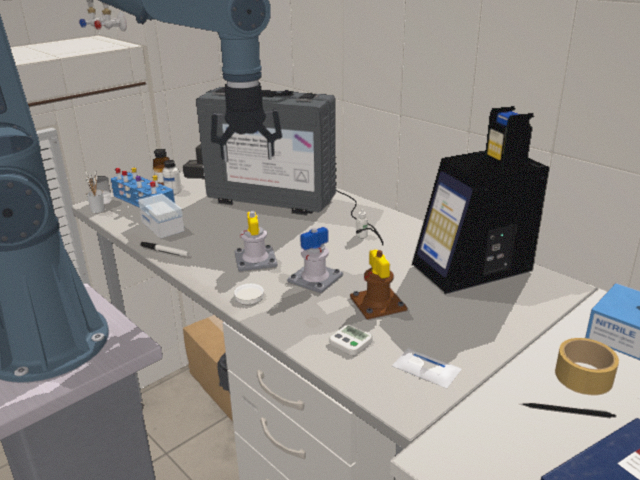

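The gripper is open and well clear above the yellow nut (253,225), and the dish, timer, bottle and blue nut are unchanged.

```bash
python3 -c "
from bench import workorder
print(workorder.hand_in())"
```

```text
the job is handed in; nothing more can be done
None
```

I turned the yellow nut on the grey stop about 65° clockwise until it hit its hard stop, where the torque rose from 0.03 to 1.9 N m. Then I let go, lifted clear and handed in after about 7.6 s of robot time.

**Nut:** The last wrist view shows the two red marks meeting and the bar top at 0.112 m, as it should be when fully down. The measured bar angle was 55.5° against about 59° expected from the base plate. I put that down to measurement error at the hard stop, since it lies past fully down rather than short of it.

**Other objects:** The blue nut, petri dish, bottle and timer look unchanged in before-and-after scene pictures. The brown look-alike was not touched.

**Mishap:** Two move calls were refused because I had left out some fields; the arm did not move in either.

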